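# Open the press-and-twist safety cap of a sample vessel

### The job

Open the small sample vessel that is bolted to the bench: push its sprung safety cap down by the bar, feel for the depth at which the catch lets it turn, twist it anticlockwise while it is held there, and lift it off, never forcing it. Then set the cap down upright in the shallow metal tray and leave the other things where they are.

Things in the scene. Friction and masses are not known exactly. Their poses are not given: they have to be found in the camera images.
- housing: The vessel: grey upright cylinder 72 mm across, rim 68 mm up, on a dark round foot (92 mm across) fixed to the bench; a side port with brass nut sticks out low along +y, to 53 mm from the axis. Origin: centre of the foot's underside; +x: direction of the cap's bar when locked (either way round). Delicate: cap and vessel together must never bear on each other with over 30 N in all.
- mouth (a point): Centre of the vessel's mouth, level with the rim; axes as the vessel's. Inner lips hold down the cap's two lugs, except at two gaps where they can rise: the cap is free when turned 60 to 74 deg anticlockwise (from above) from locked; the gaps centre on 70, a wall ends the turn at 74. From 5 to 37 deg the lugs must pass between catch teeth above and sills below, at the right depth of press.
- spring_seat (a point): Where the spring meets the cap's underside, 20 mm below the mouth. It pushes up with 5 N, plus 0.25 N per mm pressed, and lifts the freed cap 4 mm. The depth that turns differs each time and cannot be seen: a band 2.5 mm high beginning 3 to 14 mm down. A solid end stop lies always 1.5 mm below the band's bottom (7 to 18 mm down): on the stop the cap cannot turn, 1.5 to 4 mm above it it can.
- cap: Loose safety cap, 84 mm tall, 0.14 to 0.24 kg, locked in the mouth. Origin: centre of its underside, at the spring seat; z up its axis. Plug 40 mm across, 40 mm tall, with lugs reaching 26 mm from the axis along +x and -x, 7 to 12 mm up; then a knurled disc 52 mm across, 40 to 46.5 mm up (20 mm above the rim when locked); then the bar. Lift 25 mm straight up to clear the mouth.
- cap_bar (a point): Centre of the cap's grip bar, on the cap's axis, 65 mm above its underside (113 mm above the bench when locked); axes as the cap's. The aluminium bar is 48 mm long (x), 14 mm thick (y) and reaches from 18.5 mm below this point (the knurled disc) to 18.5 mm above it.
- tray: Loose plain metal tray, 120 mm (x) by 100 mm (y), 15 mm high, walls and floor 3 mm thick, 0.3 kg. Origin: centre of its underside; the cap stands on the floor 3 mm above it.
- stopwatch: Bystander: a black stopwatch lying face up, 70 x 58 x 17 mm. Origin at the centre of its underside. Leave it alone.
- marker: Bystander: a white marker pen with black cap lying on the bench, 132 mm long (along y), 19 mm thick. Origin at the centre of its underside. Leave it alone.
- sample_tin: Bystander: a round closed metal tin, 66 mm in diameter, 29 mm tall. Origin at the centre of its underside. Leave it alone.
Not all that is in view belongs to the job. What is shaped like the cap but pink is not meant.

How it is judged:
On the way:
1. the cap is turned at least 57 degrees from its locked position while still down in the vessel's mouth (angle between the x axis of cap and the x axis of housing, either way round above 1 rad and z of cap in the frame of housing below 0.06 m and horizontal distance between cap and housing below 0.005 m), for 0.1 s.
At the end, for the whole second after the job is handed in: The cap stands upright (within 6 deg) and at rest on the floor of the tray, its whole plug inside the tray's walls (axis within 38 mm of the tray's centre along its length, 28 mm across), the tray flat on the bench (x of cap in the frame of tray between -0.038 and 0.038 m and y of cap in the frame of tray between -0.028 and 0.028 m and z of cap in the frame of tray below 0.008 m and height (world z) of tray below 0.005 m and angle between cap's own z axis and vertical below 0.1 rad and linear speed of cap below 0.01 m/s); the robot touches nothing.
It fails at once if the cap is forced: it bears on the vessel (spring, catch, end stop, lips and walls together) with more than 30 N (contact force between cap and housing above 30 N).
It fails at once if the stopwatch, marker or sample tin is moved by more than 15 mm (distance of any of stopwatch, marker, sample_tin from where it was at the start of the episode above 0.015 m).
It fails at once if the cap is dropped or thrown instead of set down (it moves faster than 0.35 m/s out of the gripper) (distance between the grasp point and cap_bar above 0.04 m and distance of cap from where it was at the start of the episode above 0.03 m and linear speed of cap above 0.35 m/s).
It also fails if it takes over 64 s, if anything falls off the work surface, if the arm or the gripper's body presses on something with over 40 N, if the wrist force passes 120 N, or if a joint passes its speed limit or range.

### The arm

A 6-joint arm with a two-finger parallel gripper is mounted at the origin on a cart in front of the work surface, level with it; the furniture and walls round the work are solid. World frame = base frame: x ahead of the robot, y to its left, z up, the work surface at z = 0. Lengths are in m, angles in rad, forces in N, time in s.
With the tool pointing down it reaches from about 0.225 to 0.875 m from the base axis. Payload 3.4 kg.
Tool frame: the origin (TCP) lies between the finger pads; the fingertips stand 17 mm ahead of it and the grasp point (between the pads) lies 2 mm behind it; y points along the fingers, z is the direction in which the jaws open and shut, and the axes are right-handed (so a half turn about y gives the same grasp; the last joint's range is limited). The gripper opens to 85 mm and grips with 20 to 120 N. Pads are 22 mm wide; open, the fingers measure 114 mm over their backs; the gripper's body (76 mm by 85 mm) begins 54 mm behind the grasp point. The pads swing forward as they close: fully open they stand 13 mm farther back than shut.
Start: joints at [-1.289, 0.276, 1.505, -0, 1.361, -0.121], TCP at [0.225, -0.529, 0.248] pointing down, gripper open.
Joint ranges: [-2.89, 2.89], [-0.75, 2.08], [0.22, 2.7], [-1.18, 4.32], [0.11, 2.71], [-2.7, 2.7]. Speed limits (rad/s): [2.57, 2.57, 3.14, 3.14, 3.14, 3.14].

### API

Orientations are given as a unit quaternion [w, x, y, z].
In Python, from rig import manip, get_image, camera_model, sign_off, spot_in, silhouettes, spot_point gives the robot as it stands.
- The arm moves only by the tool jog_arm, never from a script. Its argument "targets" is a list of rows, each a list of 3 entries, a list of its own where there are three numbers: the finger opening in m, from 0 to 0.0854, then the shift along the world's x, y, z in m, then the turn about the world's z in rad. In form: [[claw, [x, y, z], spin], ...]. A call has 1 to 10 rows; each row shifts and turns the commanded pose from where the row before left it; what a row does not reach is not made up. A row lasts 1/8 s, in which the tool goes at most 62.5 mm and 10.7 degrees, less where a joint would pass 70% of its speed; a pose out of reach is approached as far as the arm can. A call with a gripper value outside its range is refused whole. The fingers move at their own pace and stop on an object; "force" is the grip in N (left out, the last holds). Time passes only in rows, so rows that do not move let the fingers close. It gives the time, the measured TCP pose, the force and the opening at its end, in the units of the state.
- manip.get_state(): the state, without advancing time (a new reading comes with each control period).
- get_image(name): name is "scene" or "top" or "wrist"; returns (picture, depth): 400x640x3 uint8, red, green, blue; 400x640 float32, m along the optical axis (not along the pixel's ray), 0 where there is no reading.
- camera_model(name): a dict with "mtx" (3x3 intrinsics, pixels), "distortion" ([k1, k2, p1, p2, k3] as OpenCV has them; the pictures are not rectified), "world_from_camera" (4x4, takes a point from camera to world coordinates). Camera axes: x right, y up, looking along -z (the intrinsics and any distortion apply to the point x, -y, -z); pixel columns grow to the right and rows downward; lengths in m; the calibration is good to about 2 mm. A picture is of the moment at which its call begins: read the wrist's pose just before it. camera_model takes no time and is no camera call; for the wrist camera it gives the pose at the moment of the call.
- sign_off(): hands the job in, once; it reports no verdict.
Trained networks look in the newest picture that a camera, given by its name, has taken for a name from the list of things; names that differ only in an ending like _2 or _b are one class to them, and where a whole thing is asked for, a point or a joint stands for the part that bears it (a point fixed in the world has none). Each returns a list of dicts, best first, with "score" (0 to 1); they miss things now and then, are a little off and sometimes report something else, mostly with a low value. They report only what shows in the picture. A call takes as long as a camera call. They do not tell look-alikes from the thing itself.
- spot_in(name, camera): "position" ([column, row] in pixels, amid what is visible of it).
- silhouettes(name, camera): "mask" (400x640 bool, what is visible of it) and "position" ([column, row] in pixels, amid what is visible of it).
- spot_point(name, camera): "position" ([column, row] in pixels: a listed point, or the origin of a listed thing).
The state is a dict: "clock": time; "qpos": joint angles; "qd": joint speeds; "effort": joint torques, N m; "position": TCP position; "ee_rot": TCP orientation; "contact_force": force on the tool from outside, world axes, zero at the start; "moment": the same for the moment, N m; "width": finger opening in m.
Only numpy, scipy, OpenCV 4.12 (cv2) and the standard library are available. Lean on these libraries where they do the work, as an engineer would, in place of code of your own. Each camera call takes 0.05 s, during which the arm holds its last target.

## Working session

There is one attempt and no reset: what is moved stays moved. The work goes in short steps, Python scripts to look and compute and a tool call to move; the robot and the scene stay as the last step left them, time stands still between calls to the robot, and variables do not carry over. Pictures are saved under pics/ and viewed, and the job is handed in when it is done.

Besides the shell and the picture viewer there is one more tool, called after "Call:" by a JSON object that holds its "name" and its "arguments", one argument or row to a line. jog_arm: Moves the arm, as the interface text tells. Its arguments: {"type":"object","properties":{"targets":{"type":"array","items":{"type":"array"}},"force":{"type":"number"}},"required":["targets"]}

```bash
mkdir -p pics; ls; cat > h.py <<'E'
import numpy as np, cv2
from rig import *
def save(im,n): cv2.imwrite('pics/'+n,cv2.cvtColor(im,cv2.COLOR_RGB2BGR))
def world(cam,px,d,M=None):
    M=M or camera_model(cam)
    u=cv2.undistortPoints(np.array([[px]],float),np.array(M['mtx'],float),np.array(M['distortion'],float))[0,0]
    return (np.array(M['world_from_camera'])@[u[0]*d,-u[1]*d,-d,1])[:3]
def onplane(cam,px,z,M=None):
    a=world(cam,px,0,M);b=world(cam,px,1,M);t=(z-a[2])/(b[2]-a[2]);return a+t*(b-a)
E
python3 - <<'E'
from h import *
s=manip.get_state();print({k:np.round(v,3) for k,v in s.items()})
for c in ['top','scene']:
    im,d=get_image(c);save(im,c+'0.png');np.save(c+'0.npy',d)
    for n in ['housing','cap','tray','stopwatch','marker','sample_tin']:
        print(c,n,[(np.round(r['position']),round(r['score'],2)) for r in spot_in(n,c)])
    for n in ['cap_bar','mouth','tray','housing']:
        print(c,n,[(np.round(r['position'],1),round(r['score'],2)) for r in spot_point(n,c)])
E
```

```text
pics
{'clock': np.float64(0.0), 'qpos': array([-1.289,  0.277,  1.506,  0.   ,  1.361, -0.121]), 'qd': array([-0.002, -0.   , -0.001,  0.001,  0.001,  0.001]), 'effort': array([ 1.0000e-03, -4.1677e+01, -2.4581e+01, -0.0000e+00,  1.1000e-02,
       -0.0000e+00]), 'position': array([ 0.225, -0.528,  0.247]), 'ee_rot': array([ 0.141, -0.142,  0.693, -0.692]), 'contact_force': array([-0.33 ,  0.056, -0.474]), 'moment': array([-0.002, -0.042,  0.03 ]), 'width': np.float64(0.086)}
top housing [(array([293., 229.]), 0.81)]
top cap [(array([332., 265.]), 0.97), (array([291., 222.]), 0.92), (array([231., 222.]), 0.75)]
top tray [(array([368., 220.]), 0.71)]
top stopwatch [(array([367., 145.]), 0.79)]
top marker [(array([280., 275.]), 0.65)]
top sample_tin [(array([292., 145.]), 0.9), (array([297., 227.]), 0.6)]
top cap_bar [(array([288. , 218.1]), 0.87), (array([228.3, 222.3]), 0.85), (array([296. , 146.1]), 0.71), (array([336.1, 266.4]), 0.61)]
top mouth [(array([289.6, 224. ]), 0.68)]
top tray [(array([369.5, 220.4]), 0.95)]
top housing [(array([289., 224.]), 0.63)]
scene housing [(array([299., 249.]), 0.72)]
scene cap [(array([299., 223.]), 0.97), (array([249., 273.]), 0.89), (array([367., 244.]), 0.6)]
scene tray [(array([361., 207.]), 0.7)]
scene stopwatch [(array([308., 173.]), 0.79), (array([301., 248.]), 0.31)]
scene marker [(array([324., 291.]), 0.72)]
scene sample_tin [(array([251., 202.]), 0.68)]
scene cap_bar [(array([247.6, 266.3]), 0.97), (array([367.6, 237. ]), 0.7), (array([299. , 213.7]), 0.63), (array([327. , 292.7]), 0.52)]
scene mouth [(array([300.8, 228.2]), 0.92), (array([322.9, 292.5]), 0.69), (array([363.9, 211.7]), 0.6)]
scene tray [(array([363.8, 210.8]), 0.7)]
scene housing [(array([298.7, 253.4]), 0.8)]
```

```bash
python3 - <<'E'
import cv2
a=cv2.imread('pics/top0.png')[100:320,180:440];cv2.imwrite('pics/top0c.png',cv2.resize(a,None,fx=2.7,fy=2.7,interpolation=2))
a=cv2.imread('pics/scene0.png')[130:340,190:440];cv2.imwrite('pics/scene0c.png',cv2.resize(a,None,fx=2.7,fy=2.7,interpolation=2))
E
```

```text
(no output)
```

View pics/top0c.png

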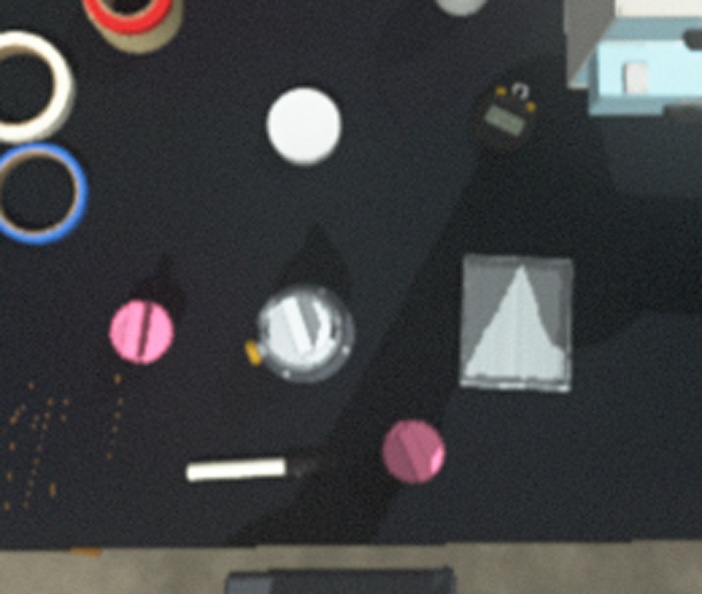

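View pics/scene0c.png

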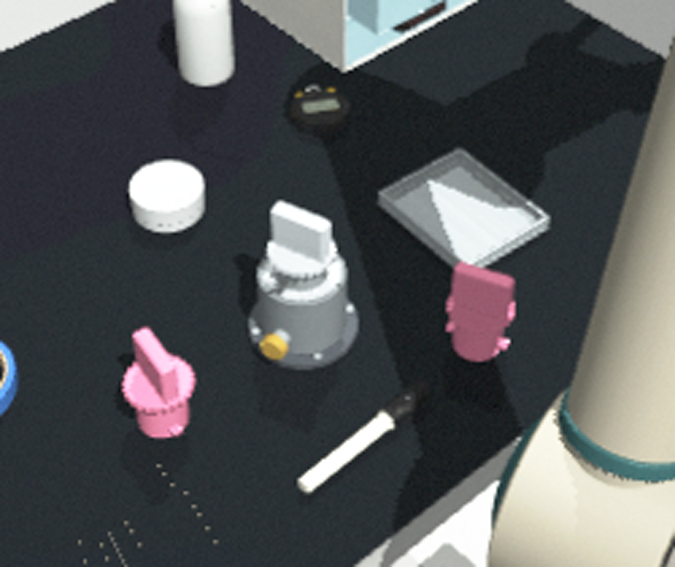

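The top view shows the grey vessel with its aluminium bar near pixel (289,219) and the brass nut at (274,230). There are pink look-alikes at (232,222) and (333,267), and the tray is at (369,220). Next I'll measure the positions.

```bash
python3 - <<'E'
from h import *
d=np.load('top0.npy');M=camera_model('top')
print(np.round(M['world_from_camera'],3))
for n,px,z in [('bar',(289,219.5),.13),('housing',(293,224),.068),('nut',(273.5,230),.015),('tray',(369,220),.003),('watch',(367,145),.01),('marker',(280,275),.01),('tin',(292.5,146.5),.029),('pinkA',(232,222),.08),('pinkB',(333,267),.08)]:
    print(n,np.round(onplane('top',px,z,M),3),d[int(px[1]),int(px[0])])
# cloud of bar
K=np.array(M['mtx'],float)
ys,xs=np.mgrid[190:250,265:320]
P=[(world('top',(x,y),d[y,x],M)) for y,x in zip(ys.ravel(),xs.ravel()) if d[y,x]>0]
P=np.array(P);
top=P[P[:,2]>.118];print(len(top),top.mean(0),np.median(top[:,2]))
c=top[:,:2]-top[:,:2].mean(0);w,v=np.linalg.eigh(c.T@c/len(c));print(np.sqrt(w*12),np.degrees(np.arctan2(v[1,1],v[0,1])))
r=cv2.minAreaRect((top[:,:2]*1000).astype(np.float32));print(r)
rim=P[(P[:,2]>.06)&(P[:,2]<.075)];print(cv2.minEnclosingCircle((rim[:,:2]*1000).astype(np.float32)))
ys,xs=np.mgrid[185:255,340:400]
Q=np.array([(world('top',(x,y),d[y,x],M)) for y,x in zip(ys.ravel(),xs.ravel()) if d[y,x]>0])
t=Q[(Q[:,2]>.009)&(Q[:,2]<.03)];print('tray',len(t),np.median(Q[:,2]),cv2.minAreaRect((t[:,:2]*1000).astype(np.float32)))
E
```

```text
[[-0.013  0.994 -0.108  0.455]
 [-1.    -0.01   0.019 -0.038]
 [ 0.018  0.108  0.994  1.022]
 [ 0.     0.     0.     1.   ]]
bar [0.507 0.017 0.13 ] 0.8888376
housing [0.5   0.012 0.068] 0.89055943
nut [0.488 0.063 0.015] 0.9796212
tray [ 0.511 -0.177  0.003] 1.0202326
watch [ 0.702 -0.175  0.01 ] 1.0266143
marker [0.378 0.047 0.01 ] 1.0034826
tin [0.695 0.014 0.029] 1.0157448
pinkA [0.506 0.152 0.08 ] 0.93977106
pinkB [ 0.4   -0.081  0.08 ] 0.92836607
139 [0.5061149  0.01578924 0.13116652] 0.13115733351088887
[0.01397239 0.04729578] -161.09360084235394
((506.40521240234375, 15.965078353881836), (47.437686920166016, 13.807624816894531), 18.797643661499023)
((506.8025817871094, 16.329700469970703), 35.696372985839844)
tray 248 0.00159146838397084 ((513.978759765625, -179.71034240722656), (100.70940399169922, 120.10589599609375), 86.61119079589844)
```

```bash
python3 - <<'E'
from h import *
from scipy.spatial.transform import Rotation as R
s=manip.get_state();q=s['ee_rot'];m=R.from_quat([q[1],q[2],q[3],q[0]]).as_matrix();print(m.round(3))
print(np.degrees(np.arctan2(m[1,2],m[0,2])))
W=np.array(camera_model('wrist')['world_from_camera']);print(W.round(3))
E
```

```text
[[-0.92   0.     0.392]
 [-0.392 -0.    -0.92 ]
 [-0.    -1.     0.   ]]
-66.92109041257433
[[ 0.391  0.888  0.24   0.286]
 [-0.92   0.378  0.103 -0.505]
 [ 0.001 -0.261  0.965  0.374]
 [ 0.     0.     0.     1.   ]]
```

Call:
{"name": "jog_arm", "arguments": {
  "targets": [
    [0.085,[0.02,0.039,0],-0.0073],
    [0.085,[0.02,0.039,0],-0.0073],
    [0.085,[0.02,0.039,0],-0.0073],
    [0.085,[0.02,0.039,0],-0.0073],
    [0.085,[0.02,0.039,0],-0.0073],
    [0.085,[0.02,0.039,0],-0.0073],
    [0.085,[0.02,0.039,0],-0.0073],
    [0.085,[0.02,0.039,0],-0.0073],
    [0.085,[0.02,0.039,0],-0.0073],
    [0.085,[0.02,0.039,0],-0.0073]
  ],
  "force": 70
}}

```text
clock: 2.35
position: [0.426, -0.1377, 0.2486]
ee_rot: [-0.116, 0.116, -0.697, 0.698]
contact_force: [-0.3, 0.4, -0.1]
width: 0.0853
```

Call:
{"name": "jog_arm", "arguments": {
  "targets": [
    [0.085,[0.02,0.039,0],0],
    [0.085,[0.02,0.039,0],0],
    [0.085,[0.02,0.039,0],0],
    [0.085,[0.0215,0.038,0],0],
    [0.085,[0,0,0],0],
    [0.085,[0,0,0],0]
  ]
}}

```text
clock: 3.1
position: [0.5065, 0.0157, 0.2482]
ee_rot: [-0.116, 0.117, -0.697, 0.698]
contact_force: [-0.0, 0.0, 0.1]
width: 0.0849
```

```bash
cat > loc.py <<'E'
from h import *
from scipy.spatial.transform import Rotation as R
import sys
s=manip.get_state();M=camera_model('wrist');q=s['ee_rot'];m=R.from_quat([q[1],q[2],q[3],q[0]]).as_matrix()
print(s['clock'],np.round(s['position'],4),'jaw',np.degrees(np.arctan2(m[1,2],m[0,2])),m.round(3)[:,1],s['contact_force'].round(2))
im,d=get_image('wrist');save(im,sys.argv[1]);np.save('w.npy',d)
ys,xs=np.mgrid[0:400:2,0:640:2];ys=ys.ravel();xs=xs.ravel();z=d[ys,xs];k=z>0;xs,ys,z=xs[k],ys[k],z[k]
u=cv2.undistortPoints(np.stack([xs,ys],1).astype(float)[:,None],np.array(M['mtx'],float),np.array(M['distortion'],float))[:,0]
P=(np.array(M['world_from_camera'])@np.stack([u[:,0]*z,-u[:,1]*z,-z,np.ones(len(z))])).T[:,:3]
k=np.hypot(P[:,0]-.5065,P[:,1]-.016)<.05;P=P[k]
top=P[(P[:,2]>.125)&(P[:,2]<.138)];print(len(top),np.median(top[:,2]))
if len(top)>20:
    r=cv2.minAreaRect((top[:,:2]*1000).astype(np.float32));print(r)
rim=P[(P[:,2]>.06)&(P[:,2]<.075)]
if len(rim)>20: print('rim',cv2.minEnclosingCircle((rim[:,:2]*1000).astype(np.float32)))
E
python3 loc.py w1.png
```

```text
3.1 [0.5065 0.0157 0.2482] jaw -71.06850216088975 [-0.001 -0.001 -1.   ] [-0.04  0.02  0.12]
201 0.13129543958578452
((507.6003723144531, 15.430109024047852), (47.66658020019531, 13.115649223327637), 19.106107711791992)
rim ((507.7478942871094, 14.954487800598145), 35.80752944946289)
```

View pics/w1.png

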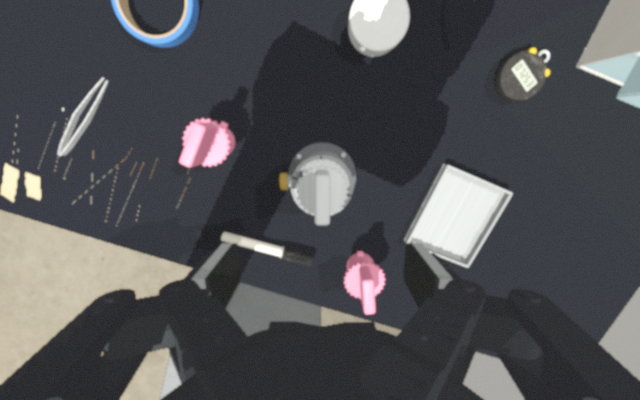

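The wrist image shows the vessel's bar at (322,197), lined up between the fingers. Both cameras agree within about 1 mm, so I'll descend and grip gently.

Call:
{"name": "jog_arm", "arguments": {
  "targets": [
    [0.085,[0.0005,0,-0.03],0],
    [0.085,[0,0,-0.04],0],
    [0.085,[0,0,-0.03],0],
    [0.085,[0,0,-0.02],0],
    [0.085,[0,0,-0.008],0],
    [0.085,[0,0,0],0],
    [0.05,[0,0,0],0],
    [0.03,[0,0,0],0]
  ],
  "force": 25
}}

```text
clock: 4.15
position: [0.508, 0.0159, 0.1212]
ee_rot: [-0.117, 0.115, -0.697, 0.698]
contact_force: [-0.6, 1.0, -0.1]
width: 0.051
```

Call:
{"name": "jog_arm", "arguments": {
  "targets": [
    [0.02,[0,0,0],0],
    [0.016,[0,0,0],0],
    [0.012,[0,0,0],0],
    [0.008,[0,0,0],0],
    [0.005,[0,0,0],0],
    [0.005,[0,0,0],0]
  ]
}}

```text
clock: 4.9
position: [0.5075, 0.016, 0.1205]
ee_rot: [-0.116, 0.116, -0.698, 0.698]
contact_force: [-0.1, -0.9, 4.1]
width: 0.0133
```

```bash
python3 -c "
from h import *
s=manip.get_state()
print(s['position'],s['contact_force'],s['moment'],s['width'])"
```

```text
[0.50749524 0.01604482 0.12049098] [-0.14808322 -0.90915146  4.08145193] [0.09638256 0.11682883 0.03292211] 0.01333054902629058
```

Call:
{"name": "jog_arm", "arguments": {
  "targets": [
    [0.005,[0,0,0],0],
    [0.005,[0,0,0],0],
    [0.005,[0,0,-0.001],0],
    [0.005,[0,0,0],0]
  ],
  "force": 45
}}

```text
clock: 5.4
position: [0.5075, 0.016, 0.1193]
ee_rot: [-0.116, 0.116, -0.698, 0.698]
contact_force: [0.1, 0.6, 3.7]
width: 0.0128
```

Call:
{"name": "jog_arm", "arguments": {
  "targets": [
    [0.005,[0,0,-0.001],0],
    [0.005,[0,0,0],0]
  ]
}}

```text
clock: 5.65
position: [0.5075, 0.016, 0.1183]
ee_rot: [-0.116, 0.116, -0.698, 0.698]
contact_force: [0.4, 0.5, 3.4]
width: 0.0131
```

Call:
{"name": "jog_arm", "arguments": {
  "targets": [
    [0.005,[0,0,-0.001],0],
    [0.005,[0,0,0],0]
  ]
}}

```text
clock: 5.9
position: [0.5075, 0.016, 0.1173]
ee_rot: [-0.116, 0.116, -0.697, 0.698]
contact_force: [-0.0, 1.0, 4.3]
width: 0.0131
```

Call:
{"name": "jog_arm", "arguments": {
  "targets": [
    [0.005,[0,0,-0.001],0],
    [0.005,[0,0,0],0]
  ]
}}

```text
clock: 6.15
position: [0.5075, 0.016, 0.1163]
ee_rot: [-0.116, 0.116, -0.697, 0.698]
contact_force: [0.3, 1.6, 4.8]
width: 0.0132
```

Call:
{"name": "jog_arm", "arguments": {
  "targets": [
    [0.005,[0,0,-0.001],0],
    [0.005,[0,0,-0.0005],0],
    [0.005,[0,0,0],0]
  ]
}}

```text
clock: 6.52
position: [0.5075, 0.016, 0.1148]
ee_rot: [-0.116, 0.116, -0.697, 0.698]
contact_force: [-0.8, 0.9, 5.0]
width: 0.0131
```

Call:
{"name": "jog_arm", "arguments": {
  "targets": [
    [0.005,[0,0,-0.0005],0],
    [0.005,[0,0,0],0]
  ]
}}

```text
clock: 6.78
position: [0.5075, 0.016, 0.1143]
ee_rot: [-0.116, 0.116, -0.697, 0.698]
contact_force: [-0.4, 1.1, 5.1]
width: 0.0131
```

Call:
{"name": "jog_arm", "arguments": {
  "targets": [
    [0.005,[0,0,-0.0005],0],
    [0.005,[0,0,0],0]
  ]
}}

```text
clock: 7.02
position: [0.5075, 0.016, 0.1138]
ee_rot: [-0.116, 0.116, -0.697, 0.698]
contact_force: [0.0, 1.1, 4.8]
width: 0.0134
```

Call:
{"name": "jog_arm", "arguments": {
  "targets": [
    [0.005,[0,0,-0.0005],0],
    [0.005,[0,0,0],0]
  ]
}}

```text
clock: 7.28
position: [0.5075, 0.016, 0.1134]
ee_rot: [-0.116, 0.116, -0.697, 0.698]
contact_force: [0.9, 1.6, 5.1]
width: 0.0129
```

Call:
{"name": "jog_arm", "arguments": {
  "targets": [
    [0.005,[0,0,-0.0005],0],
    [0.005,[0,0,0],0]
  ]
}}

```text
clock: 7.52
position: [0.5075, 0.016, 0.113]
ee_rot: [-0.116, 0.116, -0.697, 0.698]
contact_force: [-0.3, 1.1, 7.0]
width: 0.0132
```

Call:
{"name": "jog_arm", "arguments": {
  "targets": [
    [0.005,[0,0,-0.0003],0],
    [0.005,[0,0,0],0]
  ]
}}

```text
clock: 7.78
position: [0.5075, 0.016, 0.113]
ee_rot: [-0.116, 0.116, -0.697, 0.698]
contact_force: [-0.4, 2.1, 8.7]
width: 0.0133
```

Call:
{"name": "jog_arm", "arguments": {
  "targets": [
    [0.005,[0,0,-0.0004],0],
    [0.005,[0,0,0],0]
  ]
}}

```text
clock: 8.02
position: [0.5075, 0.016, 0.113]
ee_rot: [-0.116, 0.116, -0.697, 0.698]
contact_force: [-1.1, 1.7, 10.2]
width: 0.0133
```

The stop is clear at z≈0.113, where the force climbs and the position stays put. I'll back off to 2.75 mm above it and start the twist.

Call:
{"name": "jog_arm", "arguments": {
  "targets": [
    [0.005,[0,0,0.002],0],
    [0.005,[0,0,0.0016],0],
    [0.005,[0,0,0],0],
    [0.005,[0,0,0],0]
  ]
}}

```text
clock: 8.52
position: [0.5074, 0.016, 0.1156]
ee_rot: [-0.116, 0.116, -0.697, 0.698]
contact_force: [1.1, 2.1, 5.4]
width: 0.0134
```

Call:
{"name": "jog_arm", "arguments": {
  "targets": [
    [0.005,[0,0,0],0.05],
    [0.005,[0,0,0],0.05],
    [0.005,[0,0,0],0.04],
    [0.005,[0,0,0],0]
  ]
}}

```text
clock: 9.02
position: [0.5074, 0.0158, 0.1156]
ee_rot: [-0.164, 0.165, -0.688, 0.688]
contact_force: [0.1, -0.0, 4.7]
width: 0.013
```

```bash
cat > st.py <<'E'
from h import *
from scipy.spatial.transform import Rotation as R
s=manip.get_state();q=s['ee_rot'];m=R.from_quat([q[1],q[2],q[3],q[0]]).as_matrix()
print(s['clock'],s['position'].round(4),s['contact_force'].round(2),s['moment'].round(3),s['width'],'turn',np.degrees(np.arctan2(m[1,2],m[0,2]))+71.07,s['qpos'].round(2))
E
python3 st.py
```

```text
9.025 [0.5074 0.0158 0.1156] [ 0.12 -0.03  4.69] [ 0.038 -0.09   0.019] 0.012958655172972594 turn 7.969814512060601 [-0.11  0.29  1.85 -0.    1.    1.  ]
```

Call:
{"name": "jog_arm", "arguments": {
  "targets": [
    [0.005,[0,0,0],0.06],
    [0.005,[0,0,0],0.06],
    [0.005,[0,0,0],0.06],
    [0.005,[0,0,0],0]
  ]
}}

```text
clock: 9.52
position: [0.5075, 0.0157, 0.1157]
ee_rot: [-0.225, 0.225, -0.67, 0.67]
contact_force: [0.2, 0.4, 4.9]
width: 0.0131
```

```bash
python3 st.py
```

```text
9.525 [0.5075 0.0157 0.1157] [0.23 0.37 4.85] [-0.033 -0.006  0.022] 0.013109280174698036 turn 18.247483854787248 [-0.11  0.29  1.85 -0.    1.    0.82]
```

Call:
{"name": "jog_arm", "arguments": {
  "targets": [
    [0.005,[0,0,0],0.08],
    [0.005,[0,0,0],0.08],
    [0.005,[0,0,0],0.08],
    [0.005,[0,0,0],0.08],
    [0.005,[0,0,0],0.06],
    [0.005,[0,0,0],0]
  ]
}}

```text
clock: 10.28
position: [0.5074, 0.0158, 0.1157]
ee_rot: [-0.348, 0.348, -0.616, 0.616]
contact_force: [0.3, -0.4, 4.8]
width: 0.013
```

```bash
python3 st.py
```

```text
10.275 [0.5074 0.0158 0.1157] [ 0.34 -0.39  4.78] [-0.034 -0.085  0.051] 0.012977106690134795 turn 39.98228059996002 [-0.11  0.29  1.85 -0.    1.    0.44]
```

Call:
{"name": "jog_arm", "arguments": {
  "targets": [
    [0.005,[0,0,0],0.08],
    [0.005,[0,0,0],0.08],
    [0.005,[0,0,0],0.08],
    [0.005,[0,0,0],0.08],
    [0.005,[0,0,0],0.08],
    [0.005,[0,0,0],0.06],
    [0.005,[0,0,0],0.03],
    [0.005,[0,0,0],0],
    [0.005,[0,0,0],0]
  ]
}}

```text
clock: 11.4
position: [0.5074, 0.0159, 0.1157]
ee_rot: [-0.487, 0.487, -0.513, 0.513]
contact_force: [1.6, 0.1, 4.3]
width: 0.0129
```

```bash
python3 st.py; python3 loc.py w2.png
```

```text
11.4 [0.5074 0.0159 0.1157] [1.57 0.1  4.34] [-0.09  -0.06  -0.032] 0.012870649945366299 turn 68.10288776641805 [-0.11  0.29  1.85 -0.    1.   -0.05]
11.4 [0.5074 0.0159 0.1157] jaw -2.9671122335819398 [ 0. -0. -1.] [1.57 0.1  4.34]
862 0.12688503971732487
((507.1706237792969, 15.46817398071289), (39.64556884765625, 39.65161895751953), 43.0289421081543)
rim ((507.2694091796875, 15.317273139953613), 35.62514114379883)
```

View pics/w2.png

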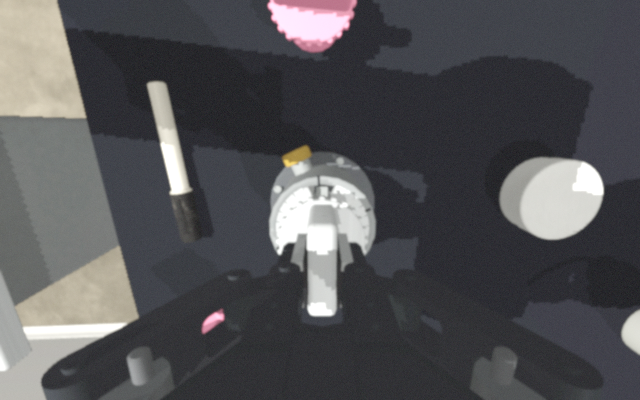

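The bar has stayed between the pads at (322,260), now turned about 68° with the nut at (297,157). I'll lift gently.

Call:
{"name": "jog_arm", "arguments": {
  "targets": [
    [0.005,[0,0,0],0.025],
    [0.005,[0,0,0.002],0],
    [0.005,[0,0,0.002],0],
    [0.005,[0,0,0.002],0],
    [0.005,[0,0,0.002],0],
    [0.005,[0,0,0],0]
  ]
}}

```text
clock: 12.2
position: [0.5074, 0.016, 0.1238]
ee_rot: [-0.493, 0.493, -0.506, 0.507]
contact_force: [1.1, -0.8, 2.0]
width: 0.0134
```

Call:
{"name": "jog_arm", "arguments": {
  "targets": [
    [0.005,[0,0,0.002],0],
    [0.005,[0,0,0.002],0],
    [0.005,[0,0,0.002],0],
    [0.005,[0,0,0],0]
  ]
}}

```text
clock: 12.7
position: [0.5072, 0.016, 0.1296]
ee_rot: [0.493, -0.494, 0.507, -0.506]
contact_force: [0.0, -0.2, -1.3]
width: 0.0131
```

Call:
{"name": "jog_arm", "arguments": {
  "targets": [
    [0.005,[0,0,0.006],0],
    [0.005,[0,0,0.008],0],
    [0.005,[0,0,0.01],0],
    [0.005,[0,0,0.012],0],
    [0.005,[0,0,0.012],0],
    [0.005,[0,0,0.01],0],
    [0.005,[0,0,0.005],0],
    [0.005,[0,0,0],0]
  ]
}}

```text
clock: 13.7
position: [0.5075, 0.016, 0.1931]
ee_rot: [-0.494, 0.493, -0.506, 0.507]
contact_force: [-0.7, -0.6, -0.3]
width: 0.0132
```

```bash
python3 st.py; python3 - <<'E'
from h import *
im,d=get_image('scene');save(cv2.resize(im[130:340,190:440],None,fx=2.7,fy=2.7),'s3.png')
E
```

```text
13.7 [0.5075 0.016  0.1931] [-0.74 -0.56 -0.31] [-0.029 -0.01   0.016] 0.013166819344643218 turn 69.58211002893005 [-0.11  0.21  1.73  0.    1.19 -0.08]
```

View pics/s3.png

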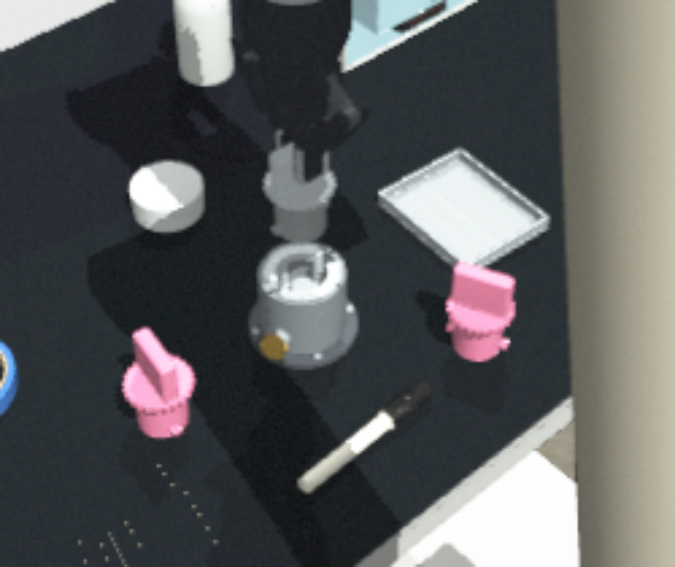

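The scene view shows the cap hanging upright in the gripper at crop (300,190). The vessel below it at (300,270) is open, and the tray is at (462,207). I'll carry the cap over the tray.

Call:
{"name": "jog_arm", "arguments": {
  "targets": [
    [0.005,[0.001,-0.015,0],0],
    [0.005,[0.001,-0.028,0],0],
    [0.005,[0.001,-0.03,0],0],
    [0.005,[0.001,-0.03,0],0],
    [0.005,[0.001,-0.03,0],0],
    [0.005,[0.001,-0.03,0],0],
    [0.005,[0,-0.022,0],0],
    [0.005,[0,-0.01,0],0],
    [0.005,[0,0,0],0],
    [0.005,[0,0,0],0]
  ]
}}

```text
clock: 15.0
position: [0.5132, -0.1784, 0.1926]
ee_rot: [0.494, -0.493, 0.507, -0.506]
contact_force: [0.5, -0.5, -1.1]
width: 0.0133
```

Call:
{"name": "jog_arm", "arguments": {
  "targets": [
    [0.005,[0,0,-0.01],0],
    [0.005,[0,0,-0.02],0],
    [0.005,[0,0,-0.025],0],
    [0.005,[0,0,-0.025],0],
    [0.005,[0,0,-0.02],0],
    [0.005,[0,0,-0.008],0],
    [0.005,[0,0,0],0],
    [0.005,[0,0,0],0]
  ]
}}

```text
clock: 16.0
position: [0.514, -0.1792, 0.0855]
ee_rot: [-0.494, 0.493, -0.506, 0.507]
contact_force: [0.0, -0.7, -2.4]
width: 0.0132
```

```bash
python3 st.py
```

```text
16.0 [ 0.514  -0.1792  0.0855] [ 0.03 -0.69 -2.4 ] [0.013 0.023 0.013] 0.013207397184104384 turn 69.59563372447691 [-0.46  0.37  1.81  0.    0.96 -0.44]
```

Call:
{"name": "jog_arm", "arguments": {
  "targets": [
    [0.005,[0,0,-0.004],0],
    [0.005,[0,0,-0.003],0],
    [0.005,[0,0,-0.001],0],
    [0.005,[0,0,0],0]
  ]
}}

```text
clock: 16.5
position: [0.5133, -0.179, 0.0767]
ee_rot: [0.493, -0.493, 0.506, -0.506]
contact_force: [-0.2, -0.2, -1.0]
width: 0.013
```

Call:
{"name": "jog_arm", "arguments": {
  "targets": [
    [0.005,[0,0,-0.0007],0],
    [0.005,[0,0,-0.0007],0],
    [0.005,[0,0,0],0]
  ]
}}

```text
clock: 16.88
position: [0.5135, -0.1791, 0.0756]
ee_rot: [-0.494, 0.493, -0.506, 0.507]
contact_force: [-0.6, 0.6, 2.1]
width: 0.0136
```

Call:
{"name": "jog_arm", "arguments": {
  "targets": [
    [0.005,[0,0,-0.0007],0],
    [0.005,[0,0,0],0]
  ]
}}

```text
clock: 17.12
position: [0.5135, -0.1791, 0.0756]
ee_rot: [-0.494, 0.493, -0.506, 0.507]
contact_force: [-3.3, 1.4, 6.5]
width: 0.0133
```

Contact at z≈0.0756, as predicted. I'll ease the load, open and back up.

Call:
{"name": "jog_arm", "arguments": {
  "targets": [
    [0.005,[0,0,0.0007],0],
    [0.005,[0,0,0],0],
    [0.018,[0,0,0],0],
    [0.025,[0,0,0],0],
    [0.04,[0,0,0],0],
    [0.06,[0,0,0],0],
    [0.06,[0,0,0],0],
    [0.06,[0,0,0],0]
  ],
  "force": 25
}}

```text
clock: 18.12
position: [0.5134, -0.179, 0.0753]
ee_rot: [-0.493, 0.493, -0.506, 0.507]
contact_force: [0.8, -0.1, -0.0]
width: 0.0601
```

Call:
{"name": "jog_arm", "arguments": {
  "targets": [
    [0.06,[0,0,0.01],0],
    [0.06,[0,0,0.02],0],
    [0.06,[0,0,0.03],0],
    [0.06,[0,0,0.03],0],
    [0.06,[0,0,0.03],0],
    [0.06,[0,0,0.02],0],
    [0.06,[0,0,0],0],
    [0.06,[0,0,0],0]
  ]
}}

```text
clock: 19.12
position: [0.5129, -0.1788, 0.2148]
ee_rot: [0.493, -0.494, 0.507, -0.506]
contact_force: [0.2, -0.6, 0.3]
width: 0.06
```

```bash
python3 st.py; python3 - <<'E'
from h import *
im,d=get_image('scene');save(cv2.resize(im[130:340,190:440],None,fx=2.7,fy=2.7),'s4.png')
im,d=get_image('wrist');save(im,'w4.png')
M=camera_model('wrist')
ys,xs=np.mgrid[0:400:2,0:640:2];ys=ys.ravel();xs=xs.ravel();z=d[ys,xs];k=z>0;xs,ys,z=xs[k],ys[k],z[k]
u=cv2.undistortPoints(np.stack([xs,ys],1).astype(float)[:,None],np.array(M['mtx'],float),np.array(M['distortion'],float))[:,0]
P=(np.array(M['world_from_camera'])@np.stack([u[:,0]*z,-u[:,1]*z,-z,np.ones(len(z))])).T[:,:3]
P=P[np.hypot(P[:,0]-.514,P[:,1]+.18)<.085]
for lo,hi in [(.08,.095),(.008,.022)]:
    t=P[(P[:,2]>lo)&(P[:,2]<hi)];print(len(t),np.median(t[:,2]),cv2.minAreaRect((t[:,:2]*1000).astype(np.float32)))
E
```

```text
19.125 [ 0.5129 -0.1788  0.2148] [ 0.19 -0.55  0.3 ] [ 0.022 -0.014 -0.023] 0.05997675888388668 turn 69.58100601267515 [-0.46  0.25  1.63  0.    1.27 -0.44]
168 0.08620317398720728 ((513.2050170898438, -179.12527465820312), (45.28660202026367, 13.150904655456543), 87.89823913574219)
296 0.014481773205884646 ((514.2611694335938, -180.981689453125), (99.81116485595703, 120.06633758544922), 86.68962097167969)
```

View pics/s4.png

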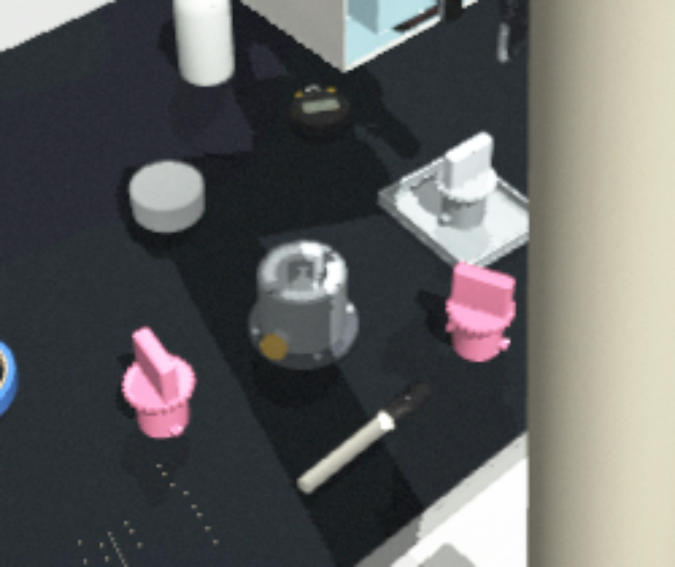

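View pics/w4.png

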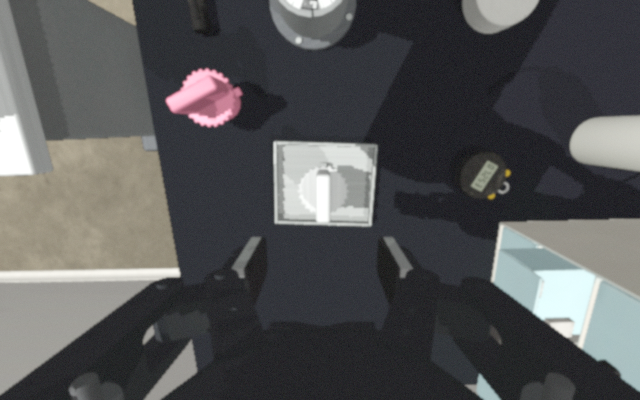

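The cap stands upright in the middle of the tray at wrist pixel (323,187), and depth puts it within 2 mm of the tray's centre. The gripper is clear and the bystanders haven't moved, so I'll hand in.

```bash
python3 -c "
from rig import *
print(sign_off())"
```

```text
the job is handed in; nothing more can be done
None
```

The cap is off the vessel and standing upright in the tray, and the job was handed in at about 19 s. `sign_off()` gave no verdict.

- **Press:** I gripped the bar at 25 N, then 45 N, and pressed down in 0.5–1 mm steps. The end stop showed at about 7.5 mm of travel, where the measured wrist force rose to about 10 N. I then backed up to about 2.6 mm above the stop.
- **Twist and lift:** The cap turned 69.6° anticlockwise with hardly any torque (0.05 N m or less) and lifted out freely.
- **Final position:** Depth readings put the bar's centre within 2 mm of the tray's centre. Its top is at 86 mm, which fits a cap standing on the tray floor.
- **Surroundings:** The tray moved about 1 mm at most by those readings, and the gripper is open and clear, 14 cm above its release height. The bystanders look unmoved in the last pictures, but I did not measure them again.

No check failed. The top and wrist cameras differed by about 1 mm on where the cap's axis was.

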